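Lock out the drill, pump the oiler, release the emergency stop

TASK

Before oiling the drill, push the red emergency-stop mushroom down until it stays latched. With it still latched, push the blue pump cap of the oiler fully down and let it spring back up. Then twist the red mushroom clockwise until it releases, and let go so that it pops fully up and turns back by itself; leave the things lying around undisturbed.

Things in the scene. Friction and masses are not known exactly. Their poses are not given: they have to be found in the camera images.
- estop_box: Yellow emergency-stop box, 80 x 80 mm, its top face 60 mm high, bolted to the bench. On its middle stands the red mushroom head. Origin at the centre of its underside, z up. It may stand left or right, turned by up to 0.6 rad.
- estop_top (a point): Centre of the flat top of the red mushroom head (three white clockwise arrows on it), a round disc of 40 mm diameter, 22 mm tall, over a black collar of 32 mm diameter, 6 mm high on the box. Released, this top is 105 mm above the bench and the head's underside 23 mm above the box's top face; latched, both are about 8 mm lower. The point moves and turns with the head.
- estop_press (a joint): How far the mushroom is pushed down, m: 0 fully up, 0.010 at the bottom stop. 2 N starts it, about 5 N passes the catch; pushed to at least 0.008 and let go, it stays latched at 0.0075. Let go before that, it springs up again. Once latched it comes up only after the head is twisted; pulling does not free it.
- estop_twist (a joint): Turn of the mushroom head, rad, growing clockwise seen from above: 0 at rest, stop at 1.05. The catch lets go at about 0.4 rad; turn to about 0.8 to be sure. A light spring (up to about 0.13 N m) turns it back to 0 within 1 s once it is let go. A latched head held by the fingers may pop up only when they open.
- oiler: Oiler bolted to the bench: amber round reservoir of 64 mm diameter with a black lid of 68 mm diameter, lid top 106 mm high, on a 100 x 90 mm dark steel foot plate. Origin at the centre of its underside, z up. It may stand left or right, turned by up to 0.6 rad.
- oiler_top (a point): Centre of the flat top of the oiler's blue round pump cap, 34 mm in diameter and 20 mm tall, 140 mm above the bench when up. Moves with the cap.
- oiler_cap (a joint): How far the pump cap is pushed down, m: 0 fully up, 0.010 at its bottom stop. It springs back when let go; 2 N starts it and 6 N takes it to the stop.
- screwdriver: Loose screwdriver with a red handle lying on the bench, bystander. Origin at the middle of its underside.
- jar: Loose closed jar with a white cap, 56 mm diameter, 75 mm high, bystander. Origin at the centre of its underside.
- offcut: Loose wooden offcut, 50 x 90 x 22 mm, bystander. Origin at the centre of its underside.
- mug: Loose blue mug, 72 mm rim diameter, 85 mm high, bystander. Origin at the centre of its underside.

How it is judged:
By the outcome, as a careful person would: the job done as asked, in the order asked, and still so for the second after the job is handed in, with the robot touching nothing.
It also fails if it takes over 54 s, if anything falls off the work surface, if the arm or the gripper's body presses on something with over 40 N, if the wrist force passes 120 N, or if a joint passes its speed limit or range.

ROBOT

A 6-joint arm with a two-finger parallel gripper is mounted at the origin on the work surface. World frame = base frame: x ahead of the robot, y to its left, z up, the work surface at z = 0. Lengths are in mm, angles in rad, forces in N, time in s.
With the tool pointing down it reaches from about 400 to 825 mm from the base axis. Payload 7 kg.
Tool frame: the origin (TCP) lies at the very end of the fingers, on their centre line; the grasp point (between the pads) lies 19 mm behind it; z points along the fingers, y is the direction in which the jaws open and shut (so a half turn about z gives the same grasp; the last joint's range is limited). The gripper opens to 88 mm and grips with 3 to 60 N. Pads are 19 mm wide; open, the fingers measure 130 mm over their backs; the gripper's body (78 mm by 193 mm) begins 47 mm behind the grasp point.
Start: joints at [1.524, 0.359, 0.012, 0, -1.224, -0.288], TCP at [221.8, 637.495, 226.561] pointing down, gripper open.
Joint ranges: [-3.07, 3.07], [-1.43, 2.12], [-1.02, 1.25], [-3.03, 1.67], [-3.05, -0], [-3.03, 3.03]. Speed limits (rad/s): [2.39, 2.39, 3.01, 3.14, 3.14, 3.14].

INTERFACE

Orientations are given as a 3x3 rotation matrix whose columns are the frame's x, y, z axes.
In Python, from station import * gives the robot as it stands.
- The arm moves only by the shell command python3 -m jog 'ROWS' [FORCE]. ROWS is JSON, a list of rows, each a list of 7 numbers: the turn, a rotation vector about the tool's x, y, z in degrees, then the shift along the tool's x, y, z in cm, then the closure, from -1 (fully open) to 1 (shut). In form: [[rx, ry, rz, dx, dy, dz, fingers], ...]. A call has 1 to 20 rows; each row shifts and turns the commanded pose from where the row before left it, along the tool's axes as they then stand; what a row does not reach is not made up. A row lasts 1/10 s, in which the tool goes at most 50 mm and 8.59 degrees, less where a joint would pass 70% of its speed; a pose out of reach is approached as far as the arm can. A call with a gripper value outside its range is refused whole. The fingers move at their own pace and stop on an object; FORCE is the grip in N (left out, the last holds). Time passes only in rows, so rows that do not move let the fingers close. It gives the time, the measured TCP pose, the force and the opening at its end, in the units of the state.
- observe(): the state, without advancing time (a new reading comes with each control period).
- get_image(name): name is "scene" or "top" or "wrist"; returns (picture, depth): 480x640x3 uint8, red, green, blue; 480x640 float32, mm along the optical axis (not along the pixel's ray), 0 where there is no reading.
- calibration(name): a dict with "intrinsics" (3x3 intrinsics, pixels), "position" and "rotation" of the camera in the world; the wrist camera has in their place "hand_eye" (4x4, takes a point from camera to tool coordinates, whose origin is the TCP and whose axes are the flange's). Camera axes: x right, y down, z forward; pixel columns grow to the right and rows downward; lengths in mm; the calibration is good to about 2 mm. A picture is of the moment at which its call begins: read the wrist's pose just before it. calibration takes no time and is no camera call.
- hand_in(): hands the job in, once; it reports no verdict.
Trained networks look in the newest picture that a camera, given by its name, has taken for a name from the list of things; names that differ only in an ending like _2 or _b are one class to them, and where a whole thing is asked for, a point or a joint stands for the part that bears it (a point fixed in the world has none). Each returns a list of dicts, best first, with "p" (0 to 1); they miss things now and then, are a little off and sometimes report something else, mostly with a low value. They report only what shows in the picture. A call takes as long as a camera call.
- look_for(thing, camera): "location" ([x, y, z] in mm, in world coordinates, good to about 4 mm: the middle of the surface that is visible of it).
- cut_out(thing, camera): "pixels" (480x640 bool, what is visible of it).
- place_of(thing, camera): "location" ([x, y, z] in mm, in world coordinates, good to about 4 mm: a listed point, or the origin of a listed thing).
The state is a dict: "clock": time; "joint_pos": joint angles; "joint_velocities": joint speeds; "tau": joint torques, N m; "tool_pos": TCP position; "tool_rot": TCP orientation; "wrist_force": force on the tool from outside, world axes, zero at the start; "torque": the same for the moment, N m; "finger_gap": opening from 0.0 (shut) to 1.0 (fully open).
Only numpy, scipy, OpenCV 4.12 (cv2) and the standard library are available. Lean on these libraries where they do the work, as an engineer would, in place of code of your own. Each camera call takes 0.05 s, during which the arm holds its last target.

## Working session

There is one attempt and no reset: what is moved stays moved. The work goes in short steps, Python scripts to look and compute and a shell command to move; the robot and the scene stay as the last step left them, time stands still between calls to the robot, and variables do not carry over. Pictures are saved under pics/ and viewed, and the job is handed in when it is done.

```bash
ls; mkdir -p pics
python3 - <<'E'
from station import *
import cv2,numpy as np
s=observe();print(s)
for c in("scene","top"):
    im,d=get_image(c);cv2.imwrite(f"pics/{c}0.png",im[:,:,::-1])
    for t in("estop_top","oiler_top","estop_box","oiler","screwdriver","jar","offcut","mug"):
        print(c,t,[(np.round(r["location"],1),round(r["p"],2)) for r in place_of(t,c)[:2]])
print(observe()["clock"])
E
```

```text
pics
{'clock': 0.0, 'joint_pos': array([ 1.52407298e+00,  3.59384981e-01,  1.10206939e-02, -3.63739836e-04,
       -1.22409182e+00, -2.88102199e-01]), 'joint_velocities': array([-2.29658888e-03,  2.45750272e-04,  7.66674741e-04, -1.18605196e-03,
       -1.64763927e-06,  2.12579724e-04]), 'tau': array([ 8.00305043e-04, -5.82725143e+01,  2.93046194e+01,  6.99711487e+00,
        7.08613690e-03, -1.62446686e-04]), 'tool_pos': array([221.66569584, 637.02523428, 225.60486157]), 'tool_rot': array([[ 9.44426965e-01, -3.28721056e-01, -4.19244442e-04],
       [-3.28721292e-01, -9.44425548e-01, -1.64197077e-03],
       [ 1.43805203e-04,  1.68853605e-03, -9.99998564e-01]]), 'wrist_force': array([-0.25932048, -0.1887538 ,  0.04868108]), 'torque': array([7.29744880e-05, 2.90937204e-03, 9.94703799e-03]), 'finger_gap': 1.0000198784677747}
scene estop_top [(array([ 563.9, -171.6,  103.2]), 0.95)]
scene oiler_top [(array([529.4, 203.3, 140.5]), 0.75)]
scene estop_box [(array([ 564.4, -173.1,    0. ]), 0.56), (array([534.1, 204.3, 139. ]), 0.47)]
scene oiler [(array([5.299e+02, 1.975e+02, 5.000e-01]), 0.96)]
scene screwdriver [(array([746.1,   9.1,  -3.1]), 0.58), (array([ 689.1, -313.7,   -1.1]), 0.24)]
scene jar [(array([6.630e+02, 3.371e+02, 3.000e-01]), 0.78)]
scene offcut [(array([463.1, -16.7,   1. ]), 0.68)]
scene mug [(array([ 692.2, -313.1,   -5.6]), 0.97), (array([530.3, 202.7, 138.1]), 0.41)]
top estop_top []
top oiler_top [(array([531.4, 203.7, 141.4]), 0.5), (array([530.6, 202.4,  -1. ]), 0.24)]
top estop_box []
top oiler [(array([ 5.327e+02,  2.004e+02, -3.000e-01]), 0.56)]
top screwdriver [(array([747.5,   7.1,  -1.3]), 0.86), (array([531.2, 203.1,  -1.1]), 0.27)]
top jar [(array([658. , 334.8,  -4.1]), 0.87)]
top offcut [(array([ 4.622e+02, -1.370e+01, -4.000e-01]), 0.64), (array([ 693.4, -312.6,    1.2]), 0.48)]
top mug [(array([ 693.5, -311. ,    1.1]), 0.58)]
0.9
```

View pics/scene0.png

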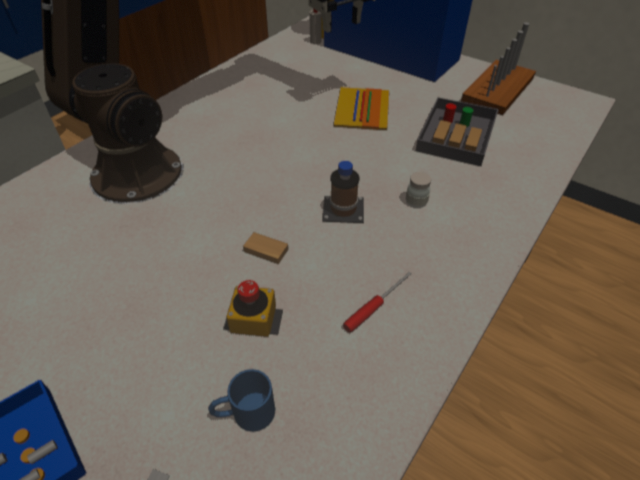

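View pics/top0.png

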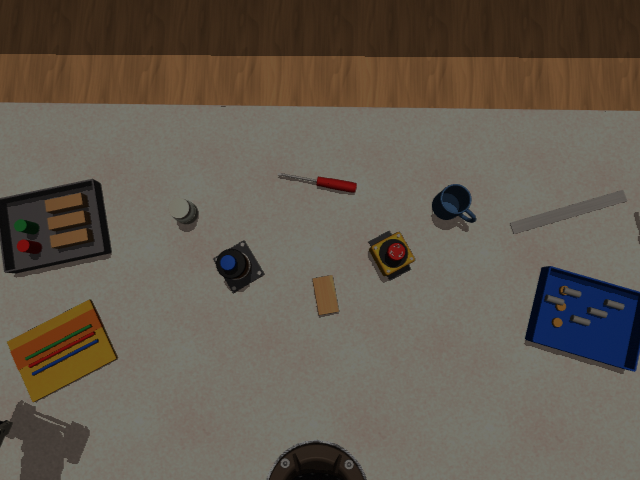

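The scene view shows the e-stop at about (250,300), the oiler at (345,190), and the mug, offcut, screwdriver and jar well apart from them. The top view shows the red head at (396,251) and the blue cap at (229,262). I'll refine both positions from colour and depth.

```bash
cat > h.py <<'E'
from station import *
import cv2,numpy as np
def cams(c,pr=False):
    im,d=get_image(c); K=calibration(c)
    v,u=np.mgrid[:480,:640]
    k=K["intrinsics"]
    P=np.stack([(u-k[0,2])/k[0,0]*d,(v-k[1,2])/k[1,1]*d,d],-1)
    return im,d,P@np.array(K["rotation"]).T+np.array(K["position"])
def blob(im,W,col,xy,r=40):
    h=cv2.cvtColor(im,cv2.COLOR_RGB2HSV);H,S,V=[h[...,i].astype(int) for i in range(3)]
    m=((H<8)|(H>172)) if col=="red" else ((H>100)&(H<130))
    m&=(S>110)&(V>40)&(np.hypot(W[...,0]-xy[0],W[...,1]-xy[1])<r)
    return m
def rel(target,yawturn=0):
    s=observe();return np.round(s["tool_rot"].T@(np.array(target)-s["tool_pos"])/10,2)
E
python3 - <<'E'
from h import *
for c in("top","scene"):
    im,d,W=cams(c)
    for col,xy,zt in(("red",(564,-172),105),("blue",(530,203),140)):
        m=blob(im,W,col,xy); p=W[m&(abs(W[...,2]-zt)<6)]
        print(c,col,m.sum(),len(p),p.mean(0),(p.min(0)+p.max(0))/2,np.ptp(p,axis=0))
s=observe();print(s["clock"])
print("via",rel([500,250,230]));print("tgt from via",np.round(s["tool_rot"].T@(np.array([564,-172,230])-[500,250,230])/10,2))
E
```

```text
top red 231 226 [ 564.10786609 -168.47981436  105.23380991] [ 564.34743977 -169.60857653  104.97574463] [36.51644439 38.93750592 11.7233634 ]
top blue 189 181 [530.28341843 203.47215329 140.64932865] [530.50601059 203.83729372 140.78974014] [30.68640379 33.19042409  8.86764467]
scene red 370 260 [ 565.37566728 -175.56369706  102.29814629] [ 565.09649183 -175.28049601  102.71732794] [38.16716543 39.13797444  7.35563281]
scene blue 115 99 [531.36823178 196.22804822 136.91329474] [531.48961232 196.10176042 136.97206334] [29.44230062 31.09910236  4.87356253]
1.0
via [39.01 27.45 -0.34]
tgt from via [19.91 37.75  0.  ]
```

```bash
python3 -m jog '[[0,0,0,3.9,2.75,0,1],[0,0,0,3.9,2.75,0,1],[0,0,0,3.9,2.75,0,1],[0,0,0,3.9,2.75,0,1],[0,0,0,3.9,2.75,0,1],[0,0,0,3.9,2.75,0,1],[0,0,0,3.9,2.75,0,1],[0,0,0,3.9,2.75,0,1],[0,0,0,3.9,2.75,0,1],[0,0,0,3.9,2.75,0,1],[0,0,0,2,3.8,0,1],[0,0,0,2,3.8,0,1],[0,0,0,2,3.8,0,1],[0,0,0,2,3.8,0,1],[0,0,0,2,3.8,0,1],[0,0,0,2,3.8,0,1],[0,0,0,2,3.8,0,1],[0,0,0,2,3.8,0,1],[0,0,0,1,1.9,0,1],[0,0,0,0,0,0,1]]' 20
python3 - <<'E'
from h import *
s=observe();im,d=get_image("wrist");cv2.imwrite("pics/w1.png",im[:,:,::-1])
K=calibration("wrist");k=K["intrinsics"];T=np.array(K["hand_eye"])
v,u=np.mgrid[:480,:640];P=np.stack([(u-k[0,2])/k[0,0]*d,(v-k[1,2])/k[1,1]*d,d],-1)
W=(P@T[:3,:3].T+T[:3,3])@s["tool_rot"].T+s["tool_pos"]
m=blob(im,W,"red",(564,-172));p=W[m&(abs(W[...,2]-105)<8)]
print(len(p),p.mean(0),(p.min(0)+p.max(0))/2) if len(p) else print(m.sum())
print(place_of("estop_top","wrist")[:2])
print(s["clock"],s["tool_pos"],s["joint_pos"],s["wrist_force"],s["finger_gap"])
E
```

```text
clock: 3.0
tool_pos: [554.2, -114.0, 226.4]
tool_rot: [[0.943, -0.332, -0.0], [-0.332, -0.943, -0.0], [-0.0, 0.0, -1.0]]
wrist_force: [0.3, -0.5, 0.2]
finger_gap: 0.009
1867 [ 564.83616348 -170.87641488  104.80341726] [ 564.15200953 -171.09181834  102.16111004]
[{'location': [562.5, -172.1, 105.8], 'p': 0.91}]
3.0 [ 554.21899141 -113.96702336  226.36645029] [ 1.43244209e-01  1.80311041e-01 -2.33228153e-01  3.38603958e-04
 -1.15768443e+00  1.08931728e+00] [ 0.32614871 -0.54588197  0.18384013] 0.008611008481421814
```

View pics/w1.png

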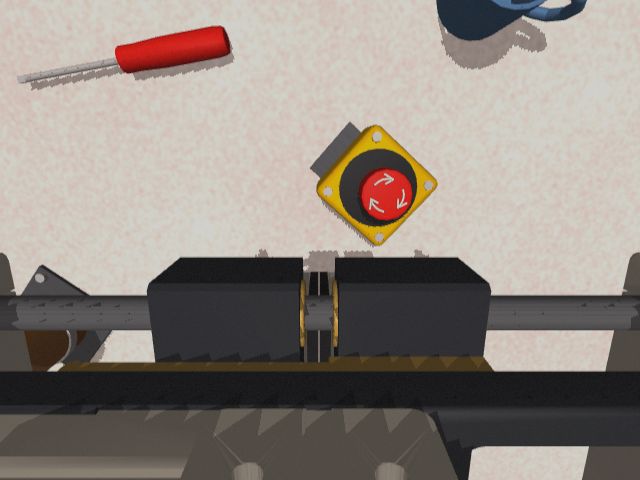

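The wrist view shows the red head at about (386,195), which puts its centre at (564.5,-171.3). I'll press it now.

```bash
python3 -m jog '[[0,0,0,0.72,1.26,2.9,1],[0,0,0,0.72,1.26,2.9,1],[0,0,0,0.72,1.26,2.9,1],[0,0,0,0.72,1.26,2.9,1],[0,0,0,0,0,0,1],[0,0,0,0,0,0.4,1],[0,0,0,0,0,0.5,1],[0,0,0,0,0,0.5,1],[0,0,0,0,0,0,1]]'
```

```text
clock: 4.0
tool_pos: [565.8, -167.8, 97.3]
tool_rot: [[0.945, -0.328, 0.002], [-0.328, -0.945, 0.0], [0.002, -0.001, -1.0]]
wrist_force: [-0.2, 1.8, 2.9]
finger_gap: 0.003
```

```bash
python3 -m jog '[[0,0,0,0,0,0.2,1],[0,0,0,0,0,0,1],[0,0,0,0,0,0,1]]'
```

```text
clock: 4.3
tool_pos: [565.8, -168.1, 95.3]
tool_rot: [[0.945, -0.328, 0.002], [-0.328, -0.945, 0.0], [0.002, -0.001, -1.0]]
wrist_force: [1.2, 3.3, 5.1]
finger_gap: 0.006
```

```bash
python3 -m jog '[[0,0,0,0,0,0.15,1],[0,0,0,0,0,0,1],[0,0,0,0,0,0,1]]'
```

```text
clock: 4.6
tool_pos: [566.1, -168.2, 95.1]
tool_rot: [[0.945, -0.328, 0.003], [-0.328, -0.945, -0.0], [0.003, -0.001, -1.0]]
wrist_force: [-2.6, 5.0, 15.4]
finger_gap: 0.006
```

```bash
python3 -m jog '[[0,0,0,0,0,-2.5,1],[0,0,0,0,0,-4,1],[0,0,0,0,0,-4,1],[0,0,0,-2.27,-3.75,0,1],[0,0,0,-2.27,-3.75,0,1],[0,0,0,-2.27,-3.75,0,1],[0,0,0,-2.27,-3.75,0,1],[0,0,0,-2.27,-3.75,0,1],[0,0,0,-2.27,-3.75,0,1],[0,0,0,-2.27,-3.75,0,1],[0,0,0,-2.27,-3.75,0,1],[0,0,0,-2.27,-3.75,0,1],[0,0,0,0,0,0,1]]'
python3 - <<'E'
from h import *
s=observe();im,d=get_image("wrist");cv2.imwrite("pics/w2.png",im[:,:,::-1])
K=calibration("wrist");k=K["intrinsics"];T=np.array(K["hand_eye"])
v,u=np.mgrid[:480,:640];P=np.stack([(u-k[0,2])/k[0,0]*d,(v-k[1,2])/k[1,1]*d,d],-1)
W=(P@T[:3,:3].T+T[:3,3])@s["tool_rot"].T+s["tool_pos"]
m=blob(im,W,"blue",(531,200));p=W[m&(abs(W[...,2]-140)<5)]
if len(p):
    c=p.mean(0);print(len(p),c,np.ptp(p,axis=0)); print(rel([c[0],c[1],150]))
print(place_of("oiler_top","wrist")[:2],s["clock"],s["tool_pos"])
im,d,W=cams("top");m=blob(im,W,"red",(564,-172));m=cv2.erode(m.astype(np.uint8),np.ones((3,3)))>0;print("estop z",np.median(W[m][:,2]),W[m].mean(0))
im,d,W=cams("scene");cv2.imwrite("pics/s2.png",im[200:360,180:400,::-1].repeat(3,0).repeat(3,1))
E
```

```text
clock: 5.9
tool_pos: [481.8, 221.2, 197.7]
tool_rot: [[0.946, -0.325, -0.0], [-0.325, -0.946, -0.0], [-0.0, 0.0, -1.0]]
wrist_force: [-0.3, -0.4, -0.5]
finger_gap: 0.005
2620 [530.12046438 201.97684327 140.06533249] [33.13658561 33.07323344  4.74105351]
[5.13 0.07 4.75]
[{'location': [531.0, 199.8, 139.6], 'p': 0.71}] 5.9 [481.78408751 221.19657116 197.65031109]
estop z 98.08480095533105 [ 564.47413695 -168.07132384   98.055736  ]
```

View pics/w2.png

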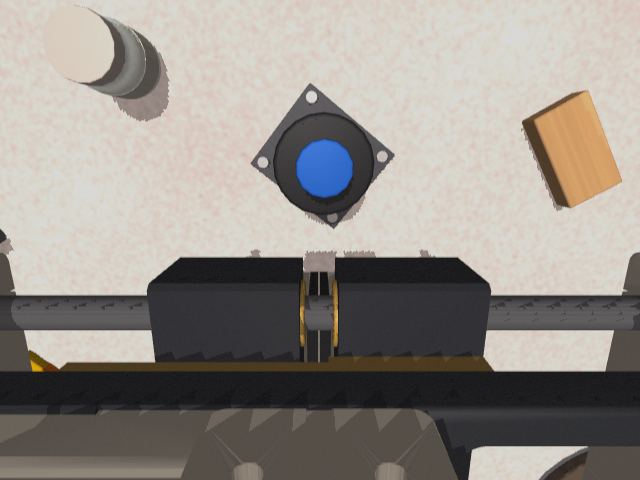

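View pics/s2.png

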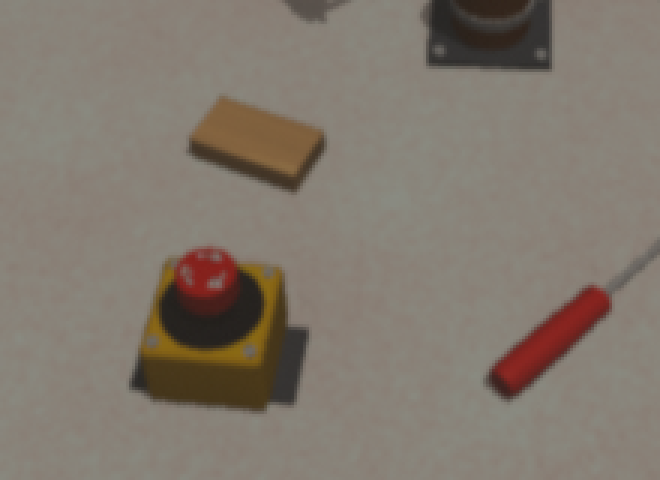

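The e-stop stayed latched: its top now reads 98 mm, against 105 before. The blue cap is at (325,168) in the wrist view, so I'll press it.

```bash
python3 -m jog '[[0,0,0,2.5,0,1.5,1],[0,0,0,2.6,0.1,1.5,1],[0,0,0,0,0,1.5,1],[0,0,0,0,0,0.6,1],[0,0,0,0,0,0.6,1],[0,0,0,0,0,0.6,1],[0,0,0,0,0,0.1,1],[0,0,0,0,0,0,1],[0,0,0,0,0,0,1]]'
```

```text
clock: 7.0
tool_pos: [530.7, 199.9, 134.8]
tool_rot: [[0.945, -0.328, 0.001], [-0.328, -0.945, 0.0], [0.001, -0.0, -1.0]]
wrist_force: [-0.1, -2.5, 3.6]
finger_gap: 0.004
```

```bash
python3 -m jog '[[0,0,0,0,0,0.4,1],[0,0,0,0,0,0.15,1],[0,0,0,0,0,0,1],[0,0,0,0,0,0,1]]'
```

```text
clock: 7.4
tool_pos: [531.0, 200.1, 130.2]
tool_rot: [[0.945, -0.328, 0.002], [-0.328, -0.945, 0.001], [0.001, -0.001, -1.0]]
wrist_force: [-4.1, -3.8, 12.5]
finger_gap: 0.008
```

```bash
python3 -m jog '[[0,0,0,0,0,0.1,1],[0,0,0,0,0,0,1],[0,0,0,0,0,0,1]]'; python3 -m jog '[[0,0,0,0,0,-2,1],[0,0,0,0,0,-3,1],[0,0,0,0,0,-3,1],[0,0,0,1.7,3.78,0,1],[0,0,0,1.7,3.78,0,-1],[0,0,0,1.7,3.78,0,-1],[0,0,0,1.7,3.78,0,-1],[0,0,0,1.7,3.78,0,-1],[0,0,0,1.7,3.78,0,-1],[0,0,0,1.7,3.78,0,-1],[0,0,0,1.7,3.78,0,-1],[0,0,0,1.7,3.78,0,-1],[0,0,0,0,0,0,-1],[0,0,0,0,0,0,-1]]'
python3 - <<'E'
from h import *
im,d,W=cams("top")
for col,xy,zt in(("blue",(530,203),140),("red",(564,-172),98)):
    m=blob(im,W,col,xy);m=cv2.erode(m.astype(np.uint8),np.ones((3,3)))>0;print(col,m.sum(),np.median(W[m],axis=0))
im,d,W=cams("scene");m=blob(im,W,"red",(564,-172));print("scene",m.sum(),np.median(W[m],axis=0),W[m][:,2].max())
print(rel([564.5,-171.3,72]),observe()["joint_pos"])
E
```

```text
clock: 7.7
tool_pos: [531.1, 200.1, 130.1]
tool_rot: [[0.945, -0.328, 0.002], [-0.328, -0.945, 0.001], [0.002, -0.001, -1.0]]
wrist_force: [-6.2, -3.1, 18.6]
finger_gap: 0.004
clock: 9.1
tool_pos: [563.4, -172.3, 207.2]
tool_rot: [[0.944, -0.331, 0.0], [-0.331, -0.944, 0.001], [-0.0, -0.001, -1.0]]
wrist_force: [0.1, 0.3, -0.2]
finger_gap: 0.856
blue 140 [530.39268226 203.86300598 140.43407074]
red 27 [ 551.25746353 -166.97337029   98.24937916]
scene 375 [ 568.52546519 -179.02483481   94.0314631 ] 98.24315176863888
[ 0.11 -0.   13.55] [ 3.67589763e-02  2.31282316e-01 -2.11898271e-01 -5.04868031e-04
 -1.12738167e+00  1.19974711e+00]
```

```bash
python3 -m jog '[[0,0,0,0.1,0,4,-1],[0,0,0,0,0,4,-1],[0,0,0,0,0,3,-1],[0,0,0,0,0,1.5,-1],[0,0,0,0,0,0.8,-1],[0,0,0,0,0,0,-1],[0,0,0,0,0,0,-1]]'; python3 -m jog '[[0,0,0,0,0,0,1],[0,0,0,0,0,0,1],[0,0,0,0,0,0,1],[0,0,0,0,0,0,1],[0,0,0,0,0,0,1],[0,0,0,0,0,0,1],[0,0,0,0,0,0,1],[0,0,0,0,0,0,1]]' 20
```

```text
clock: 9.9
tool_pos: [565.1, -171.5, 75.6]
tool_rot: [[0.945, -0.327, 0.001], [-0.327, -0.945, -0.0], [0.001, -0.0, -1.0]]
wrist_force: [0.4, 0.3, 0.2]
finger_gap: 0.999
clock: 10.7
tool_pos: [564.3, -172.2, 74.6]
tool_rot: [[0.944, -0.329, -0.0], [-0.329, -0.944, -0.0], [-0.0, 0.0, -1.0]]
wrist_force: [-0.8, 0.3, -0.1]
finger_gap: 0.451
```

Gap 0.451 is 39.7 mm, so the fingers are holding the 40 mm head. Now I'll twist clockwise, which is +rz.

```bash
python3 -m jog '[[0,0,8,0,0,0,1],[0,0,8,0,0,0,1],[0,0,8,0,0,0,1],[0,0,8,0,0,0,1],[0,0,8,0,0,0,1],[0,0,8,0,0,0,1],[0,0,6,0,0,0,1],[0,0,0,0,0,0,1],[0,0,0,0,0,0,1]]'
python3 - <<'E'
from h import *
s=observe();print(s["torque"],s["joint_pos"][5])
get_image("wrist");im,d=get_image("wrist");cv2.imwrite("pics/w3.png",im[:,:,::-1])
E
```

```text
clock: 11.6
tool_pos: [563.7, -172.6, 74.6]
tool_rot: [[0.292, -0.956, -0.001], [-0.956, -0.292, -0.001], [0.0, 0.001, -1.0]]
wrist_force: [-2.7, -4.0, 2.8]
finger_gap: 0.448
[-1.62989818  1.08781993  0.13859773] 0.2616393486097077
```

View pics/w3.png

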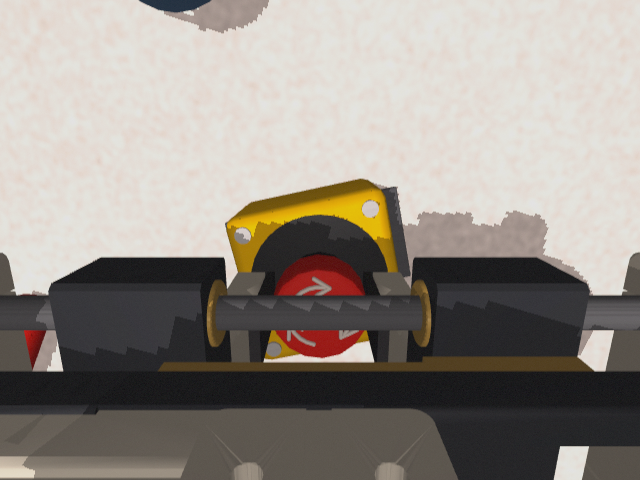

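The arrows kept their place relative to the fingers, so the head turned with them by about 0.94 rad. The spring torque reads 0.14 N m. Now I'll release and retreat.

```bash
python3 -m jog '[[0,0,0,0,0,0,-1],[0,0,0,0,0,0,-1],[0,0,0,0,0,0,-1],[0,0,0,0,0,0,-1],[0,0,0,0,0,0,-1],[0,0,0,0,0,0,-1],[0,0,0,0,0,0,-1],[0,0,0,0,0,0,-1],[0,0,0,0,0,0,-1],[0,0,0,0,0,-2,-1],[0,0,0,0,0,-4,-1],[0,0,0,0,0,-4,-1],[0,0,0,0,0,-4,-1],[0,0,0,-3,0,-1,-1],[0,0,0,-4,0,0,-1],[0,0,0,-4,0,0,-1],[0,0,0,-2,0,0,-1],[0,0,0,0,0,0,-1]]'
python3 - <<'E'
from h import *
s=observe();print(s["joint_pos"])
im,d=get_image("wrist");cv2.imwrite("pics/w4.png",im[:,:,::-1])
for c in("scene","top"):
    im,d,W=cams(c);cv2.imwrite(f"pics/{c}4.png",im[:,:,::-1])
    for col,xy in(("blue",(530,203)),("red",(564,-172))):
        m=blob(im,W,col,xy);m=cv2.erode(m.astype(np.uint8),np.ones((3,3)))>0
        if m.sum():print(c,col,m.sum(),np.median(W[m],axis=0),W[m][:,2].max())
    for t in("screwdriver","jar","offcut","mug"):
        print(c,t,[(np.round(r["location"],1),round(r["p"],2)) for r in place_of(t,c)[:1]])
E
```

```text
clock: 13.5
tool_pos: [526.1, -45.7, 225.1]
tool_rot: [[0.292, -0.956, 0.001], [-0.956, -0.292, 0.001], [-0.0, -0.001, -1.0]]
wrist_force: [0.8, 0.3, -0.0]
finger_gap: 1.004
[ 2.84872315e-01  1.16971664e-01 -3.12650338e-01 -3.70181231e-04
 -1.14010099e+00  1.14265867e-02]
scene blue 82 [534.67845935 193.10726801 136.7827965 ] 140.55672700622665
scene red 235 [ 569.80250898 -179.21473949  101.44223993] 106.0042034226625
scene screwdriver [(array([7.471e+02, 1.310e+01, 3.000e-01]), 0.88)]
scene jar [(array([6.614e+02, 3.318e+02, 5.000e-01]), 0.97)]
scene offcut [(array([462.6, -16.7,   3.9]), 0.82)]
scene mug [(array([ 692.1, -313.7,   -5.2]), 0.68)]
top screwdriver [(array([745.5,   8. ,  -1.5]), 0.72)]
top jar [(array([661.5, 332.9,  -5.4]), 0.63)]
top offcut [(array([462.9, -17.9,   0.8]), 0.76)]
top mug [(array([ 691.4, -312.5,    1.4]), 0.86)]
```

View pics/w4.png

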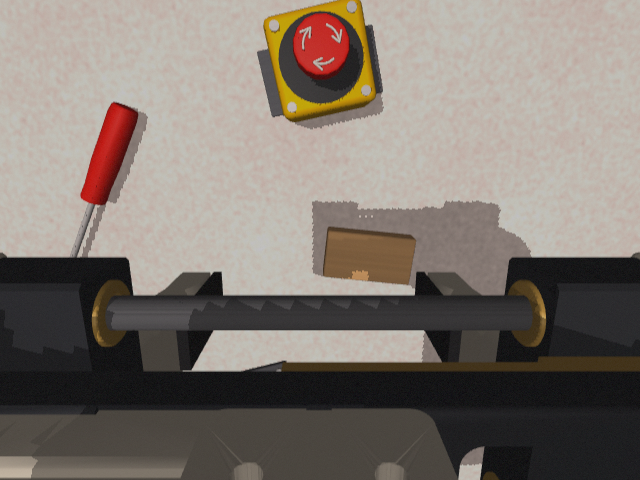

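View pics/scene4.png

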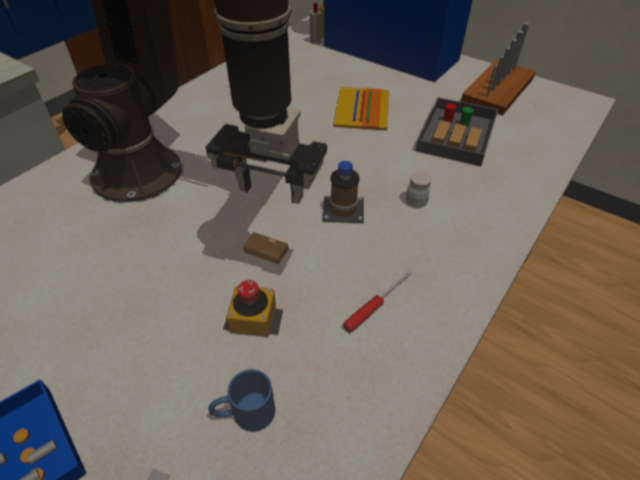

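The wrist view shows the head at (321,44), popped up. The arrows have rotated in the picture by just the tool's own turn, so the head is back at rest. All the loose things are where they were.

```bash
python3 -c "
from station import *
print(hand_in())"
```

```text
the job is handed in; nothing more can be done
None
```

The job is done in the order asked and handed in at about 14.5 s, well under the 54 s limit; no verdict is reported.

- **Latching the e-stop:** I pushed the red mushroom to its bottom stop with closed fingers, at about 15 N. Its top then stayed at 98 mm, against 105 mm before.
- **Pumping the oiler:** I pushed the blue cap down to 130 mm, its bottom stop, at about 19 N. It sprang back to 140 mm, and the e-stop still read 98 mm afterwards.
- **Releasing the e-stop:** I gripped the mushroom, turned it about 0.94 rad clockwise, opened the fingers and moved away. In the scene camera its top is back up at about 105–106 mm, and the arrows have returned to their starting position.
- **Things lying around:** The screwdriver, jar, offcut and mug are within about 5 mm of their first readings, which is roughly the networks' accuracy. The gripper is clear of everything.

Two checks were weaker than the rest:
- **Camera disagreement:** The top and scene cameras differed by about 6 mm in y, so I used the wrist camera for aiming.
- **Blocked top view:** The arm hid both heads from the top camera at the end, so the final heights rest on the scene camera, and the return of the arrows on the wrist camera.

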